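# Run the bench polisher on its hold-to-run paddle

## Robot

A 6-joint arm with a two-finger parallel gripper is mounted at the origin on the work surface. World frame = base frame: x ahead of the robot, y to its left, z up, the work surface at z = 0. Lengths are in m, angles in degrees, forces in N, time in s.
With the tool pointing down it reaches from about 0.4 to 0.825 m from the base axis. Payload 7 kg.
Tool frame: the origin (TCP) lies at the very end of the fingers, on their centre line; the grasp point (between the pads) lies hold_point_z behind it (hold_point_z is the distance from the TCP to the grasp point, in m); z points along the fingers, y is the line along which they close (so a half turn about z gives the same grasp; the last joint's range is limited). The gripper opens to 88 mm and grips with 3 to 60 N. Pads are 19 mm wide; open, the fingers measure 130 mm over their backs; the gripper's body (78 mm by 193 mm) begins 47 mm behind the grasp point.
Start: joints at [16.507, 20.546, 0.682, 0, -70.136, -16.507], TCP at [0.675, -0, 0.227] pointing down, gripper open.
Joint ranges: [-176.03, 176.03], [-82.01, 121.73], [-58.28, 71.71], [-173.87, 95.51], [-174.79, -0.11], [-173.66, 173.66]. Speed limits (degrees/s): [136.94, 136.94, 172.46, 180, 180, 180].

## Interface

Orientations are given as [roll, pitch, yaw] about the fixed x, y, z axes, in that order (R = Rz(yaw) Ry(pitch) Rx(roll)).
In Python, from plant import get_obs, snapshot, close_job, hold_point_z gives the robot as it stands.
- The arm moves only by the tool play_rows, never from a script. Its argument "commands" is a list that holds one entry, the list of rows, each a list of 7 numbers: the shift along the tool's x, y, z in cm, then the turn, a rotation vector about the tool's x, y, z in degrees, then the opening, from 0 (shut) to 1 (fully open). In form: [[[x, y, z, ax, ay, az, fingers], ...]]. A call has 1 to 20 rows; each row is the pose to reach, as a shift and turn from the pose commanded when the call began, along the tool's axes at that moment; what a row does not reach only later rows make up. A row lasts 1/12 s, in which the tool goes at most 41.7 mm and 7.16 degrees, less where a joint would pass 70% of its speed; a pose out of reach is approached as far as the arm can. A call with a gripper value outside its range is refused whole. The fingers move at their own pace and stop on an object; the grip force is fixed at half the most. Time passes only in rows, so rows that repeat a pose let the fingers close. It gives the time, the measured TCP pose, the force, the opening and the grip force at its end, in the units of the state.
- get_obs(): the state, without advancing time (a new reading comes with each control period).
- snapshot(name): name is "scene" or "side" or "wrist"; returns a dict with "frame" (420x560x3 uint8, red, green, blue), "camera_matrix" (3x3 intrinsics, pixels), "dist" ([k1, k2, p1, p2, k3] as OpenCV has them; the pictures are not rectified), "origin" and "attitude" of the camera in the world. Camera axes: x right, y down, z forward; pixel columns grow to the right and rows downward; lengths in m; the calibration is good to about 2 mm. A picture is of the moment at which its call begins. There is no depth.
- close_job(): hands the job in; it is judged then, once.
The state is a dict: "clock": time; "joint_pos": joint angles; "qvel": joint speeds; "tau": joint torques, N m; "tool_pos": TCP position; "orientation": TCP orientation; "force": force on the tool from outside, world axes, zero at the start; "moment": the same for the moment, N m; "opening": finger opening in m; "gripper_force": force on a finger pad.
Only numpy, scipy, OpenCV 4.12 (cv2) and the standard library are available. Lean on these libraries where they do the work, as an engineer would, in place of code of your own. Each camera call takes 0.05 s, during which the arm holds its last target. There are 200 camera calls.

## Task

Get the bench polisher running: move the red-knobbed speed lever until it lines up with the green pointer beside it, let go of it and leave it there, and only then press the sprung paddle down with the fingertips on its yellow pad to about half of its travel and keep it there. Never push the paddle near the bottom, as that trips the emergency stop, and do not shift the green pointer or the things lying on the bench. The job finishes while holding: end with the paddle still held half way down.

Things in the scene. Friction and masses are not known exactly. Their poses are not given: they have to be found in the camera images.
- lever_box: grey box 130 x 85 x 42 mm (x, y, z), fixed to the bench, with the speed lever, a white dial disc and the green pointer. Origin: centre of its underside; z up; yaw varies. The lever swings in the box's own x-z plane about its own y axis; dial and pointer are on its +y side. It and the paddle box may stand either way round, left or right of each other
- lever_pivot (a point): the point of the lever's axis in the lever's plane (box x = 0, y = 0), 50 mm above the bench; the axis runs along the box's y
- lever_knob (a point): centre of the red ball knob, 30 mm across, on a 10 mm steel rod, 130 mm from the pivot; nothing else reaches further than 92 mm from the pivot
- speed_lever (a joint): lever angle in rad, 0 to 1.3: 0 leans 0.65 rad from upright towards the box's -x, 0.65 is upright, 1.3 leans towards +x. It starts leaning towards -x, well short of the pointer. Friction holds it where it is left; moving the knob takes about 1.5 to 2 N
- pointer_tip (a point): centre of the 14 mm green ball at the end of the thin green pointer that marks the wanted setting, 82 mm from the axis, 29 mm to the +y side of the lever's plane
- set_pointer (a joint): angle of the green pointer in rad, on the same scale as the lever: the lever lines up with it when both read the same. Differs from run to run; stays still unless pushed
- paddle_box: black box 220 x 90 x 36 mm, fixed, carrying the hold-to-run paddle. Origin: centre of its underside; z up; yaw varies. Hinge at its +x end, free end with the yellow pad at its -x end. On the +y side by the free end stands a thin white gauge strip, 43 mm from the centre line, 114 mm high: green band where the paddle's black side tab is at half travel, red band at the bottom
- paddle_hinge (a point): centre of the paddle's hinge, 55 mm above the bench; the axis runs along the box's y
- pad_top (a point): the paddle is an aluminium plate 172 x 62 x 8 mm with a yellow pad 60 x 58 mm on its free end; this is the centre of the pad's upper face, 143 mm along the plate from the hinge axis and 14 mm above it (square to the plate). Height about 108 mm released, 89 mm at half travel, 69 mm at the bottom
- paddle (a joint): paddle angle in rad: 0 released (free end 0.28 rad up), 0.14 half way, 0.28 at the bottom (plate level). Springs back when let go. Force at the pad's centre about 3 N to start, 6 N half way, 9 N at the bottom
- tape: bystander, loose: roll of blue tape lying flat, 90 mm across, 24 mm high
- multimeter: bystander, loose: yellow multimeter lying flat, 150 x 75 x 36 mm
- screwdriver: bystander, loose: screwdriver with orange handle, lying flat
- screw_jar: bystander, loose: glass jar with steel lid, 70 mm across, 85 mm high
- offcut: bystander, loose: wooden offcut, 110 x 60 x 40 mm, lying flat
- mug: bystander, loose: blue mug, 80 mm across, 92 mm high
- wrench: bystander, loose: steel wrench, lying flat
Things that resemble listed ones, but are neither listed nor needed, are in the scene too. Leave any pink look-alike of the lever_box alone.

How it is judged:
By the outcome, as a careful person would: the job done as asked, in the order asked, and still so for the second after the job is handed in, while the arm keeps its last pose, push and grip.
It also fails if it takes over 45 s, if anything falls off the work surface, if the arm or the gripper's body presses on something with over 40 N, if the wrist force passes 120 N, or if a joint passes its speed limit or range.

## Working session

There is one attempt and no reset: what is moved stays moved. The work goes in short steps, Python scripts to look and compute and a tool call to move; the robot and the scene stay as the last step left them, time stands still between calls to the robot, and variables do not carry over. Pictures are saved under pics/ and viewed, at most 10 in all, crops included, and the job is handed in when it is done.

Besides the shell and the picture viewer there is one more tool, called after "Request:" by a JSON object that holds its "op" and its "data". play_rows: Moves the arm, as the interface text tells. Its arguments: {"type":"object","properties":{"commands":{"type":"array","items":{"type":"array","items":{"type":"array","items":{"type":"number"}}}}},"required":["commands"]}

```bash
mkdir -p pics; ls
python3 - <<'E'
from plant import *
import cv2,pickle
d={}
for n in("scene","side","wrist"):
    s=snapshot(n);d[n]=s
    cv2.imwrite(f"pics/{n}0.png",s["frame"][:,:,::-1])
    print(n,s["origin"],s["attitude"],s["camera_matrix"],s["dist"])
pickle.dump(d,open("s0.pkl","wb"))
print(get_obs(),hold_point_z)
E
```

```text
pics
scene [1.14901888 0.41643251 0.75608802] [-131.60207104   -0.44118369  122.65493992] [[388.40062256   0.         283.36003663]
 [  0.         388.40062256 208.11077026]
 [  0.           0.           1.        ]] [-0.10728084  0.          0.          0.          0.        ]
side [ 0.08541611 -0.68532144  0.84774392] [-131.67409018    0.4178176   -31.97756812] [[421.24885643   0.         277.83907692]
 [  0.         421.24885643 200.67089563]
 [  0.           0.           1.        ]] [-0.05096291  0.          0.          0.          0.        ]
wrist [ 0.67465408 -0.07670916  0.38296271] [ 1.63668578e+02 -1.07479009e-01 -1.79999209e+02] [[361.42523184   0.         279.87819453]
 [  0.         361.42523184 211.0194086 ]
 [  0.           0.           1.        ]] [-0.03308774  0.          0.          0.          0.        ]
{'clock': 0.15, 'joint_pos': array([ 1.65094833e+01,  2.05827317e+01,  6.46845641e-01, -1.34195204e-02,
       -7.01336658e+01, -1.65085971e+01]), 'qvel': array([-0.04689099, -0.17061941,  0.17025044,  0.10344862, -0.01946996,
       -0.03957489]), 'tau': array([ 1.39394037e-04, -5.83274567e+01,  2.93289685e+01,  7.00122759e+00,
        8.75052094e-03, -9.76538854e-05]), 'tool_pos': array([6.74655987e-01, 3.12436776e-06, 2.25841286e-01]), 'orientation': array([ 1.79929730e+02, -7.66862096e-03, -9.00036771e+01]), 'force': array([-0.33844548,  0.49625343, -0.56452376]), 'moment': array([ 0.01840512,  0.06066054, -0.01168694]), 'gripper_force': 0.0, 'opening': 0.08753131218675107} 0.0188
```

View pics/scene0.png

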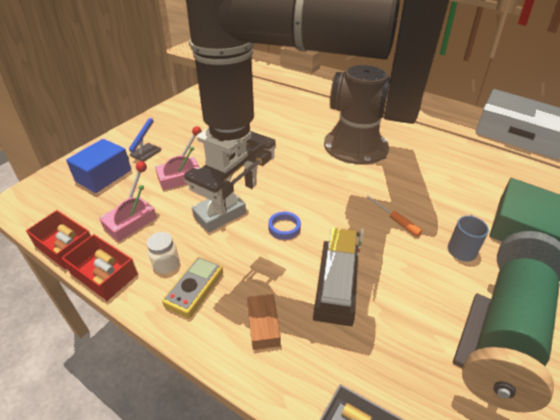

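View pics/side0.png

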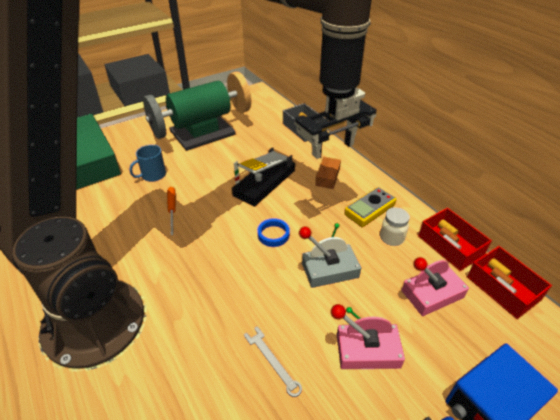

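The grey lever box is at side (332,262) and scene (220,208), where the gripper partly hides it. Its knob is at side (305,232) and the pointer ball at side (337,227). The two pink look-alikes are at side (370,340) and (435,290). Only the grey one fits the description. The paddle box is at side (265,175) and scene (338,280), with its yellow pad at scene (342,240). I'll check the choice in one enlarged crop and in the wrist view.

```bash
cat > h.py <<'E'
import numpy as np, cv2
from scipy.spatial.transform import Rotation as R
def ray(s,uv):
    p=cv2.undistortPoints(np.array([[uv]],float),s["camera_matrix"],s["dist"])[0,0]
    d=R.from_euler("xyz",s["attitude"],degrees=True).apply([p[0],p[1],1]); return np.array(s["origin"]),d/np.linalg.norm(d)
def onz(s,uv,z):
    o,d=ray(s,uv); return o+d*(z-o[2])/d[2]
def proj(s,P):
    r=R.from_euler("xyz",s["attitude"],degrees=True).inv()
    c=r.apply(np.atleast_2d(P)-s["origin"])
    return cv2.projectPoints(c,np.zeros(3),np.zeros(3),s["camera_matrix"],s["dist"])[0][:,0]
def tri(*sr):
    A=np.zeros((3,3));b=np.zeros(3);L=[]
    for s,uv in sr:
        o,d=ray(s,uv);M=np.eye(3)-np.outer(d,d);A+=M;b+=M@o;L.append((o,d))
    X=np.linalg.solve(A,b); return X,[np.linalg.norm(np.cross(X-o,d)) for o,d in L]
E
python3 - <<'E'
import pickle,cv2,numpy as np
from h import *
d=pickle.load(open("s0.pkl","rb"))
s=d["side"]["frame"][:,:,::-1]
a=cv2.resize(s[130:300,225:385],None,fx=5/2,fy=5/2,interpolation=cv2.INTER_CUBIC)
b=d["wrist"]["frame"][:,:,::-1]
b=cv2.resize(b,(400,300)); c=np.zeros((425,800,3),np.uint8); c[:,:400]=a[:425];c[:300,400:]=b
cv2.imwrite("pics/c1.png",c)
for n,uv,z in[("levbox",(332,285),0),("knob",(305,232),.15),("ptr",(337,227),.12),("pad",(252,165),.1)]: print(n,onz(d["side"],uv,z))
E
```

```text
levbox [ 5.31446542e-01 -2.12261181e-01  1.11022302e-16]
knob [ 0.49155502 -0.14308556  0.15      ]
ptr [ 0.58417051 -0.14757634  0.12      ]
pad [0.54517809 0.20554419 0.1       ]
```

View pics/c1.png

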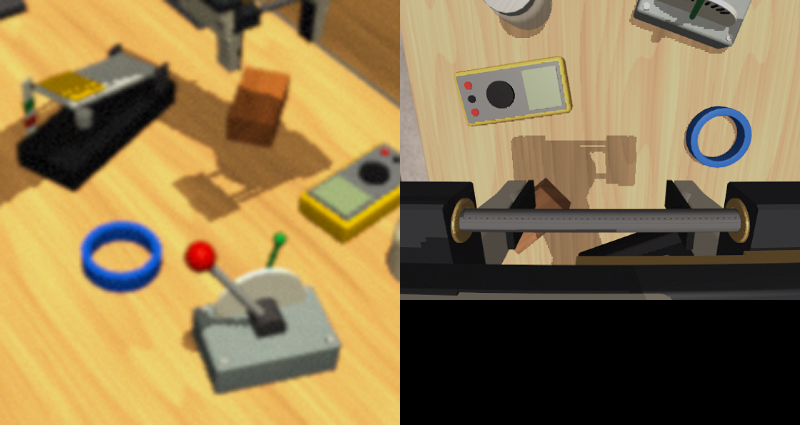

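The grey box is confirmed in the crop: dial and pointer tip are behind the lever on the far side, and the lever leans left. I'm raising the arm clear so all three cameras can see it.

Request:
{"op": "play_rows", "data": {"commands": [[[1,1.5,-2,0,0,0,0],[3,4,-5,0,0,0,0],[5,7,-9,0,0,0,0],[7,10,-13,0,0,0,0],[8,12,-16,0,0,0,0],[9,12.5,-17,0,0,0,0],[9,12.5,-17,0,0,0,0],[9,12.5,-17,0,0,0,0],[9,12.5,-17,0,0,0,0]]]}}

```text
clock: 0.9
tool_pos: [0.5496, -0.0899, 0.3962]
orientation: [180.0, 0.0, -90.0]
force: [0.1, 0.9, -1.9]
opening: 0.0333
gripper_force: 0.0
```

Run:
```python
from plant import *
import cv2,pickle,numpy as np
from h import *
d={n:snapshot(n) for n in("scene","side","wrist")}
pickle.dump(d,open("s1.pkl","wb"))
print(get_obs()["tool_pos"])
for n,s in d.items():
    h=cv2.cvtColor(s["frame"],cv2.COLOR_RGB2HSV)
    for c,m in(("red",((h[...,0]<5)|(h[...,0]>174))&(h[...,1]>190)&(h[...,2]>110)),("green",(h[...,0]>50)&(h[...,0]<75)&(h[...,1]>130)&(h[...,2]>50))):
        k,_,st,ce=cv2.connectedComponentsWithStats(m.astype(np.uint8))
        print(n,c,[(ce[i].round(1).tolist(),st[i].tolist()) for i in range(1,k) if st[i,4]>8 and st[i,4]<900])
w=d["wrist"]["frame"][:,:,::-1]
sc=d["scene"]["frame"][:,:,::-1]
c=np.zeros((600,800,3),np.uint8)
c[:420,:560]=w
c[420:600,:560]=cv2.resize(sc[150:330,100:380],(560,360))[:180] if 0 else sc[140:320,0:560]
cv2.imwrite("pics/c2.png",c)
```

```text
[ 0.54999189 -0.08960019  0.39488183]
scene red [([90.7, 262.5], [89, 259, 5, 7, 11])]
scene green []
side red [([304.7, 232.1], [299, 227, 12, 11, 103]), ([420.3, 263.7], [415, 258, 12, 12, 114]), ([337.9, 311.3], [332, 305, 13, 13, 138])]
side green [([203.4, 123.0], [192, 118, 24, 10, 81]), ([336.2, 225.3], [335, 224, 4, 4, 12]), ([351.0, 311.5], [347, 308, 12, 10, 32])]
wrist red [([72.4, 5.1], [72, 0, 2, 11, 12]), ([77.7, 46.0], [73, 12, 10, 66, 95]), ([38.3, 54.7], [30, 40, 23, 33, 94]), ([58.3, 74.3], [55, 72, 6, 4, 9]), ([21.0, 76.0], [0, 76, 43, 1, 43]), ([336.8, 122.3], [326, 108, 26, 27, 240])]
wrist green [([256.0, 120.5], [247, 115, 23, 11, 135])]
```

View pics/c2.png

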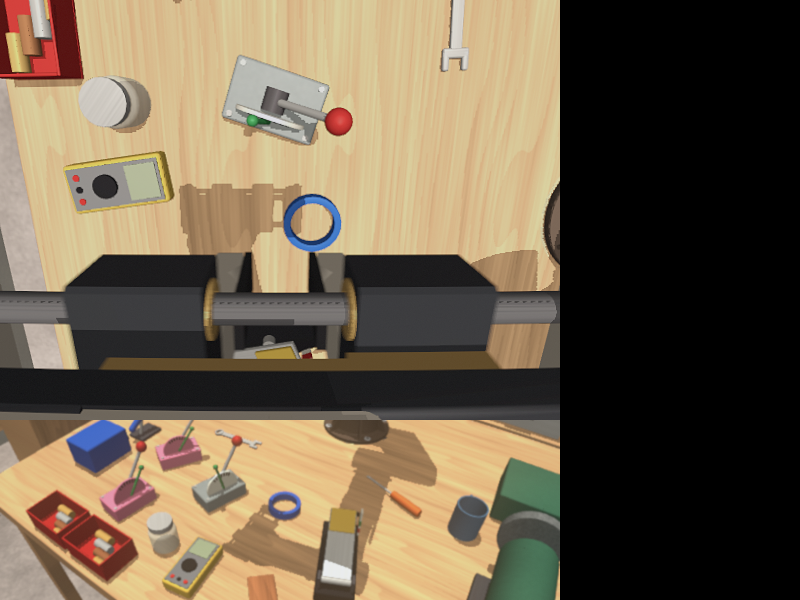

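The wrist view shows the grey box with top corners at about (240,57), (328,88), (310,143) and (224,112). The knob is at (339,122) and the pointer ball at (252,120). In the scene view the knob is near (237,160), and the paddle is fully visible with its yellow pad at (342,240). Next I'll triangulate.

```bash
cat > m.py <<'E'
from h import *
def blob(s,roi,c):
    x0,y0,x1,y1=roi; f=s["frame"][y0:y1,x0:x1]; h=cv2.cvtColor(f,cv2.COLOR_RGB2HSV); H,S,V=[h[...,i].astype(int) for i in range(3)]
    m={"red":((H<8)|(H>170))&(S>140)&(V>60),"green":(H>45)&(H<85)&(S>90)&(V>40),"yellow":(H>20)&(H<32)&(S>150)&(V>90),
       "grey":(S<60)&(V>90)}[c].astype(np.uint8)
    k,l,st,ce=cv2.connectedComponentsWithStats(m); i=1+np.argmax(st[1:,4])
    cs,_=cv2.findContours((l==i).astype(np.uint8),cv2.RETR_EXTERNAL,cv2.CHAIN_APPROX_NONE)
    ct=max(cs,key=cv2.contourArea).astype(np.float32)+np.array([x0,y0],np.float32)
    return ct,ce[i]+[x0,y0],int(st[i,4])
E
python3 - <<'E'
import pickle
from m import *
d=pickle.load(open("s1.pkl","rb"))
S,D,W=d["scene"],d["side"],d["wrist"]
k={}
for n,s,r in(("scene",S,(222,145,250,172)),("side",D,(292,222,316,243)),("wrist",W,(320,100,360,145))):
    ct,ce,a=blob(s,r,"red"); k[n]=cv2.minEnclosingCircle(ct); print(n,k[n],ce,a)
print("knob",tri(*[(d[n],k[n][0]) for n in k]))
for n,s,r in(("scene",S,(205,165,235,200)),("side",D,(325,215,345,245)),("wrist",W,(240,105,285,135))):
    ct,ce,a=blob(s,r,"green"); p=ct[:,0]; print(n,ce,a,p[p[:,1].argmin()],p.min(0),p.max(0))
# box top outline in wrist
ct,ce,a=blob(W,(205,45,345,160),"grey"); print(a,cv2.minAreaRect(ct))
def big(s,r,f):return cv2.resize(s["frame"][r[1]:r[3],r[0]:r[2],::-1],None,fx=f,fy=f,interpolation=cv2.INTER_CUBIC)
c=np.zeros((600,800,3),np.uint8)
def put(im,x,y):c[y:y+im.shape[0],x:x+im.shape[1]]=im
put(big(W,(215,45,365,150),5)[:400,:500] if 0 else big(W,(215,45,355,150),3),0,0)
put(big(D,(290,215,365,285),5),425,0)
put(big(S,(185,145,260,205),4),0,320)
put(big(S,(310,215,375,325),2),310,360)
put(big(D,(225,145,300,205),4),480,355)
cv2.imwrite("pics/c3.png",c)
E
```

```text
scene ((236.5, 159.89999389648438), 4.632588863372803) [236.43076923 159.84615385] 65
side ((304.6443176269531, 231.94329833984375), 6.166684150695801) [304.7        231.85833333] 120
wrist ((338.23077392578125, 120.96154022216797), 13.811220169067383) [338.30169492 121.0559322 ] 590
knob (array([ 0.4864163 , -0.15103803,  0.16059042]), [np.float64(0.0012521624321615576), np.float64(0.0015528925541091762), np.float64(0.0010512389382118187)])
scene [215.         186.28571429] 7 [215. 185.] [214. 185.] [216. 187.]
side [336.41176471 225.11764706] 17 [336. 223.] [335. 223.] [338. 227.]
wrist [255.67701863 120.46583851] 161 [249. 115.] [247. 115.] [270. 126.]
5782 ((276.6075134277344, 100.35858154296875), (102.36212921142578, 64.51930236816406), 18.22507667541504)
```

View pics/c3.png

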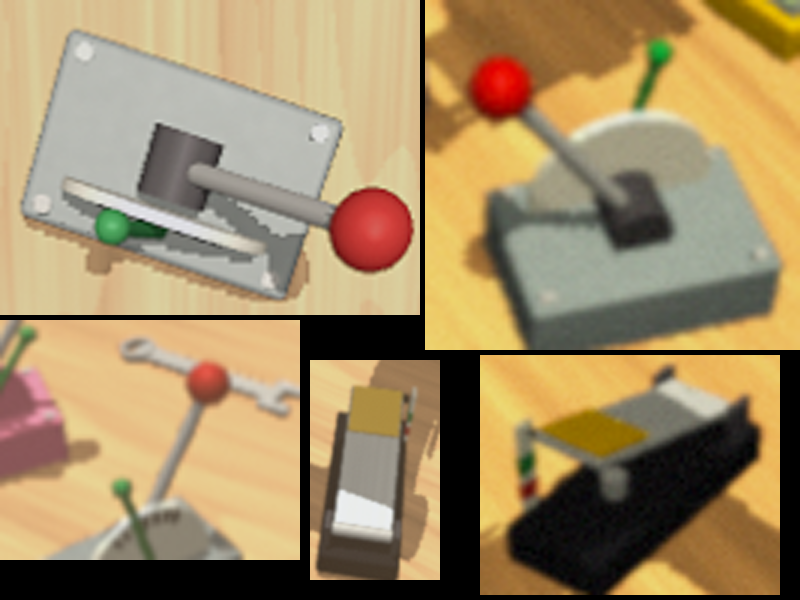

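The enlarged crop confirms the grey box with the red knob. The pointer ball is at wrist (252.1,120.5), side (336.5,225.2) and scene (215.3,186.8). The top corners come from the wrist crop.

Run:
```python
import pickle
from m import *
d=pickle.load(open("s1.pkl","rb"))
S,D,W=d["scene"],d["side"],d["wrist"]
K,_=tri((S,(236.5,159.9)),(D,(304.7,231.9)),(W,(338.2,121)))
G,e=tri((S,(215.3,186.8)),(D,(336.5,225.2)),(W,(252.1,120.5))); print("K",K,"G",G,e)
cor=[onz(W,u,.042)[:2] for u in((239,55),(329,85.7),(309.7,144.3),(222.3,116.7))]
cor=np.array(cor);print(cor, [np.linalg.norm(cor[i]-cor[i-1]) for i in range(4)])
C=cor.mean(0); ex=(cor[0]+cor[3]-cor[1]-cor[2]);ex/=np.linalg.norm(ex);ey=np.array([-ex[1],ex[0]])
print("C",C,"yaw",np.degrees(np.arctan2(ex[1],ex[0])))
P=np.array([*C,.05])
for n,X in(("K",K),("G",G)):
    v=X-P; a,b=v[:2]@ex,v[:2]@ey; print(n,"x,y,z",a,b,v[2],"r",np.hypot(a,v[2]),"ang",np.arctan2(a,v[2])+.65)
# paddle: pad blob scene & side
for n,s,r in(("scene",S,(325,220,362,255)),("side",D,(230,150,270,182))):
    ct,ce,a=blob(s,r,"yellow"); print(n,ce,a,cv2.boxPoints(cv2.minAreaRect(ct)).round(1).tolist(), onz(s,ce,.108))
```

```text
K [ 0.48650027 -0.15101067  0.16066028] G [ 0.58011189 -0.15039972  0.13126757] [np.float64(0.0009658791789617019), np.float64(0.0007978493747836175), np.float64(0.0006335526504903853)]
[[ 0.60231009 -0.2302928 ]
 [ 0.48272235 -0.19191673]
 [ 0.50690893 -0.11391866]
 [ 0.62747375 -0.15144458]] [np.float64(0.08276624970469276), np.float64(0.12559438643694718), np.float64(0.08166204042400521), np.float64(0.1262698327774864)]
C [ 0.55485378 -0.17189319] yaw -17.539525095125068
K x,y,z -0.07146893486120574 -0.0006875890399909122 0.11066028147648783 r 0.13173270871978146 ang 0.07655414020130336
G x,y,z 0.01760649405967782 0.02810609679916008 0.0812675650834548 r 0.08315290594842151 ang 0.8633512663289207
scene [342.48125    239.93333333] 480 [[329.8999938964844, 249.0], [332.5, 227.89999389648438], [355.5, 230.8000030517578], [352.8999938964844, 251.89999389648438]] [0.55031196 0.2009784  0.108     ]
side [253.58888889 163.86666667] 180 [[240.60000610351562, 164.0], [245.60000610351562, 152.39999389648438], [267.3999938964844, 161.6999969482422], [262.3999938964844, 173.3000030517578]] [0.54690258 0.19832752 0.108     ]
```

Measured angles: pointer about 0.863 rad, lever about 0.077 rad. I'll grip the knob along the box's x, so the fingers stay clear of the pointer. First I hover above it, turned 17.5°, then descend.

Request:
{"op": "play_rows", "data": {"commands": [[[1,1,2,0,0,3,0.8],[2,2,5,0,0,8,0.8],[4,4,9,0,0,13,0.8],[5.5,5.8,12,0,0,17.5,0.8],[6.1,6.35,14.5,0,0,17.5,0.8],[6.1,6.35,14.5,0,0,17.5,0.8],[6.1,6.35,17,0,0,17.5,0.8],[6.1,6.35,20,0,0,17.5,0.8],[6.1,6.35,22.5,0,0,17.5,0.8],[6.1,6.35,24.2,0,0,17.5,0.8],[6.1,6.35,24.4,0,0,17.5,0.8],[6.1,6.35,24.4,0,0,17.5,0.8]]]}}

```text
clock: 2.05
tool_pos: [0.487, -0.1507, 0.1522]
orientation: [179.9, -0.1, -107.4]
force: [-0.1, 0.2, 1.5]
opening: 0.07
gripper_force: 0.0
```

Run:
```python
from plant import *
import cv2,pickle,numpy as np
from h import *
d={n:snapshot(n) for n in("side","wrist")}
o=get_obs();print(o["tool_pos"],o["orientation"],o["opening"],o["force"])
c=np.zeros((420,800,3),np.uint8)
c[:,:400]=cv2.resize(d["side"]["frame"][170:275,255:355,::-1],(400,420),interpolation=cv2.INTER_CUBIC)
c[:,400:]=d["wrist"]["frame"][:,80:480,::-1]
cv2.imwrite("pics/c4.png",c)
```

```text
[ 0.48796996 -0.1508336   0.15390391] [-1.79912136e+02 -3.32239108e-03 -1.07439500e+02] 0.07006861391744248 [-1.02228318e-01  1.66938409e-04 -2.98094102e-01]
```

View pics/c4.png

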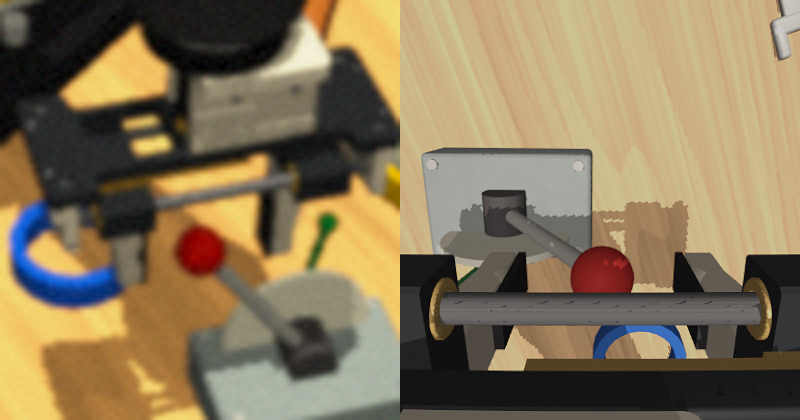

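The knob sits between the fingers, slightly below the grasp level. I'm closing on it.

Request:
{"op": "play_rows", "data": {"commands": [[[0,0,0,0,0,0,0.5],[0,0,0,0,0,0,0.25],[0,0,0,0,0,0,0.25],[0,0,0,0,0,0,0.25],[0,0,0,0,0,0,0.25],[0,0,0,0,0,0,0.25]]]}}

```text
clock: 2.65
tool_pos: [0.4865, -0.151, 0.1528]
orientation: [-180.0, 0.0, -107.5]
force: [0.1, 0.1, 0.5]
opening: 0.0355
gripper_force: 0.0
```

Run:
```python
from plant import *
import numpy as np
o=get_obs();p=o["tool_pos"];print(p,o["opening"],o["force"],o["gripper_force"])
C=np.array([.55485,-.17189]);ex=np.array([np.cos(-.3061),np.sin(-.3061)])
x=(p[:2]-C)@ex; th=np.arcsin(x/.13)+.65;print("x",x,"th",th)
for t in np.linspace(th,.863,11): print(round(t,3),"cm tool y",round(-100*(.13*np.sin(t-.65)-x),2),"z",round(-100*.13*(np.cos(t-.65)-np.cos(th-.65)),2))
```

```text
[ 0.48650188 -0.15104154  0.1527651 ] 0.03546115462905947 [0.14486294 0.08264534 0.47422234] 0.0
x -0.07145355084657035 th 0.06806352313607755
0.068 cm tool y -0.0 z -0.0
0.148 cm tool y -0.88 z -0.53
0.227 cm tool y -1.81 z -0.99
0.307 cm tool y -2.77 z -1.38
0.386 cm tool y -3.75 z -1.69
0.466 cm tool y -4.76 z -1.92
0.545 cm tool y -5.78 z -2.07
0.625 cm tool y -6.81 z -2.14
0.704 cm tool y -7.85 z -2.12
0.784 cm tool y -8.88 z -2.02
0.863 cm tool y -9.89 z -1.85
```

Request:
{"op": "play_rows", "data": {"commands": [[[0,0,0,0,0,0,0.25],[0,0,0,0,0,0,0.25],[0,0,0,0,0,0,0.25],[0,0,0,0,0,0,0.25],[0,-0.4,-0.25,0,0,0,0.25],[0,-0.9,-0.53,0,0,0,0.25],[0,-1.8,-1,0,0,0,0.25],[0,-2.8,-1.4,0,0,0,0.25],[0,-3.75,-1.7,0,0,0,0.25],[0,-4.75,-1.9,0,0,0,0.25],[0,-5.8,-2.05,0,0,0,0.25],[0,-6.8,-2.15,0,0,0,0.25],[0,-7.85,-2.1,0,0,0,0.25],[0,-8.9,-2,0,0,0,0.25],[0,-9.6,-1.9,0,0,0,0.25],[0,-9.9,-1.85,0,0,0,0.25],[0,-9.9,-1.85,0,0,0,0.25],[0,-9.9,-1.85,0,0,0,0.25]]]}}

```text
clock: 4.15
tool_pos: [0.5798, -0.1819, 0.1708]
orientation: [179.8, -0.1, -107.5]
force: [-3.1, -3.6, 1.4]
opening: 0.0282
gripper_force: 30.0
```

```bash
cat > lv.py <<'E'
from plant import *
import pickle,sys
from m import *
d={n:snapshot(n) for n in("side","wrist","scene")}
pickle.dump(d,open(sys.argv[1],"wb"))
o=get_obs();p=o["tool_pos"];print(p,o["opening"],o["force"],o["gripper_force"])
C=np.array([.55485,-.17189]);ex=np.array([np.cos(-.3061),np.sin(-.3061)]);ey=np.array([-ex[1],ex[0]])
print("tcp th",np.arcsin(((p[:2]-C)@ex)/.13)+.65)
def pt(t,r,y): return np.array([*(C+ex*r*np.sin(t-.65)+ey*y),.05+r*np.cos(t-.65)])
for n in d:
    e=proj(d[n],pt(.863,.13,0))[0]
    try:
        x,y=e.astype(int);ct,ce,a=blob(d[n],(x-22,y-22,x+22,y+22),"red");print(n,"expect",e,"knob",cv2.minEnclosingCircle(ct),ce,a, "th fit",min(np.arange(.6,1.1,.004),key=lambda t:np.linalg.norm(proj(d[n],pt(t,.13,0))[0]-ce)))
    except Exception as E: print(n,E)
    print("  ptr expect",proj(d[n],pt(.863,.082,.029))[0])
E
python3 lv.py s2.pkl
```

```text
[ 0.5797129  -0.18184857  0.17081903] 0.02814863753499217 [-3.3507647  -3.25844     1.34743377] 30.000194013118744
tcp th 0.8569204329495768
side expect [346.88399838 218.4732054 ] knob ((346.54718017578125, 218.42453002929688), 6.60828971862793) [347.06603774 218.55660377] 106 th fit 0.8680000000000002
  ptr expect [336.51462647 225.13844118]
wrist expect [278.39285469 282.51762244] knob ((277.5, 276.0), 26.80028533935547) [277.51481737 276.01102688] 1451 th fit 0.8680000000000002
  ptr expect [295.10961379 289.39075763]
scene expect [204.55951439 169.00735383] knob ((204.37930297851562, 167.53448486328125), 5.059945106506348) [204.41891892 167.67567568] 74 th fit 0.8520000000000002
  ptr expect [215.98679541 187.36056498]
```

The lever is gripped and reads about 0.86. I'm releasing, lifting straight off and backing away to check.

Request:
{"op": "play_rows", "data": {"commands": [[[0,0,0,0,0,0,0.4],[0,0,0,0,0,0,0.7],[0,0,0,0,0,0,0.7],[0,0,0,0,0,0,0.7],[0,0,0,0,0,0,0.7],[0,0,0,0,0,0,0.7],[0,0,-0.5,0,0,0,0.7],[0,0,-2,0,0,0,0.7],[0,0,-4.5,0,0,0,0.7],[0,0,-8,0,0,0,0.7],[-2,2,-12,0,0,0,0.7],[-4,4,-15,0,0,0,0.7],[-6,5,-18,0,0,0,0.7],[-7.7,5.6,-21,0,0,0,0.7],[-7.7,5.6,-22,0,0,0,0.7],[-7.7,5.6,-22,0,0,0,0.7],[-7.7,5.6,-22,0,0,0,0.7]]]}}

```text
clock: 5.72
tool_pos: [0.5507, -0.0901, 0.3919]
orientation: [-179.9, 0.1, -107.5]
force: [0.3, -0.0, 0.2]
opening: 0.0614
gripper_force: 0.0
```

```bash
python3 lv.py s3.pkl
python3 - <<'E'
import pickle
from m import *
d=pickle.load(open("s3.pkl","rb"))
def big(s,r,f):return cv2.resize(s["frame"][r[1]:r[3],r[0]:r[2],::-1],None,fx=f,fy=f,interpolation=cv2.INTER_CUBIC)
c=np.zeros((600,800,3),np.uint8)
def put(im,x,y):c[y:y+im.shape[0],x:x+im.shape[1]]=im
put(big(d["wrist"],(200,20,360,160),3),0,0)
put(big(d["side"],(305,205,365,275),5),490,0)
put(big(d["scene"],(185,150,255,192),4),0,425)
put(big(d["scene"],(310,205,375,325),2),300,360)
put(big(d["side"],(230,145,300,205),4),480,355)
cv2.imwrite("pics/c5.png",c)
E
```

```text
[ 0.55023186 -0.09077167  0.38975931] 0.06122747866480182 [-0.31990566  0.37400862 -0.29053193] 0.0
tcp th 0.426230718719781
side expect [346.88399838 218.4732054 ] knob ((346.1000061035156, 218.6999969482422), 6.1401262283325195) [346.05309735 218.47787611] 113 th fit 0.8480000000000002
  ptr expect [336.51462647 225.13844118]
wrist expect [222.77265032 105.7325707 ] knob ((223.94915771484375, 104.8559341430664), 15.145927429199219) [223.74605452 104.81492109] 697 th fit 0.8560000000000002
  ptr expect [238.99951927 132.17218218]
scene expect [204.55951439 169.00735383] knob ((203.6666717529297, 167.5), 5.069066524505615) [203.8375 167.4625] 80 th fit 0.8600000000000002
  ptr expect [215.98679541 187.36056498]
```

View pics/c5.png

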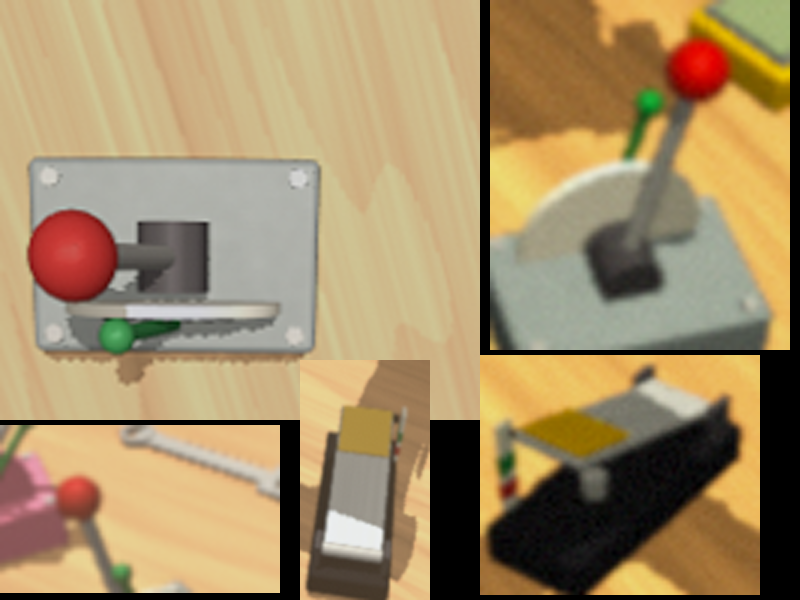

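The lever stands released, nearly parallel to the pointer. The knob is at wrist (223.9,104.9), side (346.1,218.6) and scene (203.8,167.5). The pointer ball is at wrist (238.4,131.7), side (336.6,225.2) and scene (215.3,186.8). Next I'll compare the angles and measure the paddle.

Run:
```python
import pickle
from m import *
d=pickle.load(open("s3.pkl","rb"))
W=d["wrist"]
# box corners from this wrist view
u=np.array([(32,160),(319,162),(316,352),(37,350)])/3+[200,20]-.33
cor=np.array([onz(W,x,.042)[:2] for x in u]); C=cor.mean(0); ex=cor[0]+cor[3]-cor[1]-cor[2]; ex/=np.linalg.norm(ex)
print("C",C,"yaw",np.degrees(np.arctan2(ex[1],ex[0])))
for nm,(C,ex) in {"old":(np.array([.55485,-.17189]),np.array([np.cos(-.3061),np.sin(-.3061)])),"new":(C,ex)}.items():
  ey=np.array([-ex[1],ex[0]])
  def ang(X):
    a=(X[:2]-C)@ex; return round(np.arctan2(a,X[2]-.05)+.65,3), round((X[:2]-C)@ey,4), round(np.hypot(a,X[2]-.05),4)
  def inplane(s,uv,y):
    o,dd=ray(s,uv); t=(y-(o[:2]-C)@ey)/(dd[:2]@ey); return ang(o+t*dd)
  k={"scene":(203.8,167.5),"side":(346.1,218.6),"wrist":(223.9,104.9)}
  g={"scene":(215.3,186.8),"side":(336.6,225.2),"wrist":(238.4,131.7)}
  print(nm,"tri K",ang(tri(*[(d[n],k[n]) for n in k])[0]),"G",ang(tri(*[(d[n],g[n]) for n in g])[0]))
  for n in("side","scene"): print(n,inplane(d[n],k[n],0),inplane(d[n],g[n],.029))
S,D=d["scene"],d["side"]
# pad corners: scene/side crops (order: free-left.. )
sc=np.array([(343,406),(395,408),(389,459),(338,455)])-[300,360]; sc=sc/2+[310,205]-.25
for s,r,n in((S,(325,215,365,258),"scene"),(D,(228,145,270,182),"side")):
    ct,ce,a=blob(s,r,"yellow"); q=cv2.approxPolyDP(ct,3,True)[:,0]; print(n,a,ce,q.tolist())
    ct,ce2,a=blob(s,r,"green"); print("green band",ce2,a)
```

```text
C [ 0.55483461 -0.17184731] yaw -17.93724402164287
old tri K (np.float64(0.848), np.float64(-0.0018), np.float64(0.1321)) G (np.float64(0.865), np.float64(0.0279), np.float64(0.0832))
side (np.float64(0.848), np.float64(-0.0), np.float64(0.1297)) (np.float64(0.867), np.float64(0.029), np.float64(0.0818))
scene (np.float64(0.865), np.float64(0.0), np.float64(0.1356)) (np.float64(0.876), np.float64(0.029), np.float64(0.0851))
new tri K (np.float64(0.849), np.float64(-0.0017), np.float64(0.1321)) G (np.float64(0.863), np.float64(0.028), np.float64(0.0832))
side (np.float64(0.848), np.float64(0.0), np.float64(0.1298)) (np.float64(0.864), np.float64(0.029), np.float64(0.0818))
scene (np.float64(0.865), np.float64(-0.0), np.float64(0.1354)) (np.float64(0.874), np.float64(0.029), np.float64(0.0849))
scene 482 [342.47302905 239.90871369] [[333.0, 229.0], [330.0, 248.0], [353.0, 251.0], [354.0, 231.0]]Traceback (most recent call last):
  File "<stdin>", line 24, in <module>
  File "m.py", line 6, in blob
    k,l,st,ce=cv2.connectedComponentsWithStats(m); i=1+np.argmax(st[1:,4])
                                                       ~~~~~~~~~^^^^^^^^^^
    return _wrapfunc(a, 'argmax', axis=axis, out=out, **kwds)
    return bound(*args, **kwds)
ValueError: attempt to get argmax of an empty sequence
```

The lever reads about 0.849 against the pointer's 0.864, so it is about 2 mm short at the knob. There is plenty of time, so I'll regrip and nudge it.

Request:
{"op": "play_rows", "data": {"commands": [[[1.7,-0.6,4,0,0,0,0.7],[4,-2,8,0,0,0,0.7],[6,-4,11,0,0,0,0.7],[7.7,-5.6,14,0,0,0,0.7],[7.7,-5.6,17,0,0,0,0.7],[7.7,-5.6,20,0,0,0,0.7],[7.7,-5.6,21.7,0,0,0,0.7],[7.7,-5.6,22,0,0,0,0.7],[7.7,-5.6,22,0,0,0,0.5],[7.7,-5.6,22,0,0,0,0.25],[7.7,-5.6,22,0,0,0,0.25],[7.7,-5.6,22,0,0,0,0.25],[7.7,-5.6,22,0,0,0,0.25],[7.7,-5.6,22,0,0,0,0.25],[7.7,-5.6,22,0,0,0,0.25],[7.7,-5.6,22,0,0,0,0.25],[7.7,-5.7,22,0,0,0,0.25],[7.7,-5.85,22,0,0,0,0.25],[7.7,-5.85,22,0,0,0,0.25],[7.7,-5.85,22,0,0,0,0.25]]]}}

```text
clock: 7.53
tool_pos: [0.5831, -0.1813, 0.1717]
orientation: [180.0, 0.0, -107.5]
force: [-1.3, 2.5, 5.1]
opening: 0.0282
gripper_force: 30.0
```

```bash
python3 lv.py s4.pkl
```

```text
[ 0.58314316 -0.18133802  0.1716993 ] 0.028335596972076618 [-1.61537615  2.57463979  6.42930002] 30.00119000673294
tcp th 0.8814854250696753
side expect [346.88399838 218.4732054 ] knob ((348.0, 219.0), 6.403224468231201) [348.09345794 218.77570093] 107 th fit 0.8880000000000002
  ptr expect [336.51462647 225.13844118]
wrist expect [284.96386292 278.65240662] knob ((283.5, 274.0), 28.04024887084961) [283.47416974 274.02214022] 1626 th fit 0.8720000000000002
  ptr expect [300.24803068 286.27719202]
scene expect [204.55951439 169.00735383] knob ((203.03448486328125, 168.2413787841797), 5.175384998321533) [203.36363636 168.19480519] 77 th fit 0.8720000000000002
  ptr expect [215.98679541 187.36056498]
```

Request:
{"op": "play_rows", "data": {"commands": [[[0,0,0,0,0,0,0.4],[0,0,0,0,0,0,0.7],[0,0,0,0,0,0,0.7],[0,0,0,0,0,0,0.7],[0,0,0,0,0,0,0.7],[0,0,0,0,0,0,0.7],[0,0,-0.5,0,0,0,0.7],[0,0,-2,0,0,0,0.7],[0,0,-4.5,0,0,0,0.7],[0,0,-8,0,0,0,0.7],[-2,2,-12,0,0,0,0.7],[-4,4,-15,0,0,0,0.7],[-6,5,-18,0,0,0,0.7],[-7.7,5.8,-21,0,0,0,0.7],[-7.7,5.8,-22,0,0,0,0.7],[-7.7,5.8,-22,0,0,0,0.7],[-7.7,5.8,-22,0,0,0,0.7]]]}}

```text
clock: 9.1
tool_pos: [0.5512, -0.0903, 0.3921]
orientation: [-179.9, 0.1, -107.5]
force: [0.1, 0.2, -1.4]
opening: 0.0613
gripper_force: 0.0
```

```bash
python3 lv.py s5.pkl
python3 - <<'E'
import pickle
from m import *
d=pickle.load(open("s5.pkl","rb"))
C=np.array([.55484,-.17187]);ex=np.array([np.cos(-.3095),np.sin(-.3095)]);ey=np.array([-ex[1],ex[0]])
print(blob(d["side"],(325,215,342,235),"green")[1])
for n,rk,z in(("side",(330,205,360,235),0),("scene",(190,155,220,180),0)):
    uv=cv2.minEnclosingCircle(blob(d[n],rk,"red")[0])[0];o,dd=ray(d[n],uv);t=-((o[:2]-C)@ey)/(dd[:2]@ey);X=o+t*dd
    print(n,uv,np.arctan2((X[:2]-C)@ex,X[2]-.05)+.65)
S,D=d["scene"],d["side"]
for s,r,n in((S,(325,215,365,258),"scene"),(D,(228,145,272,182),"side")):
    ct,ce,a=blob(s,r,"yellow"); print(n,a,ce,cv2.approxPolyDP(ct,3,True)[:,0].tolist())
    M=cv2.boxPoints(cv2.minAreaRect(ct)); 
ks=blob(S,(325,215,365,258),"yellow")[1];kd=blob(D,(228,145,272,182),"yellow")[1]
print("pad",tri((S,ks),(D,kd)))
c=np.zeros((600,800,3),np.uint8)
c[:600,:400]=cv2.resize(S["frame"][215:335,305:385,::-1],(400,600),interpolation=cv2.INTER_CUBIC)
c[:400,400:]=cv2.resize(D["frame"][145:215,225:295,::-1],(400,400),interpolation=cv2.INTER_CUBIC)
cv2.imwrite("pics/c6.png",c)
E
```

```text
[ 0.55070305 -0.09094653  0.38985626] 0.06107486617803431 [ 0.32545974 -0.55185429  0.00691806] 0.0
tcp th 0.43018903062346436
side expect [346.88399838 218.4732054 ] knob ((347.2674560546875, 218.8488311767578), 6.100144386291504) [347.33043478 218.69565217] 115 th fit 0.8720000000000002
  ptr expect [336.51462647 225.13844118]
wrist expect [223.35644264 105.72984692] knob ((221.0729217529297, 104.96875), 15.231847763061523) [221.27467811 104.75107296] 699 th fit 0.8800000000000002
  ptr expect [239.50996962 132.159862  ]
scene expect [204.55951439 169.00735383] knob ((202.5, 168.2142791748047), 5.015379905700684) [202.73684211 168.14473684] 76 th fit 0.8840000000000002
  ptr expect [215.98679541 187.36056498]
[335.91666667 226.16666667]
side (347.2674560546875, 218.8488311767578) 0.8733994498962747
scene (202.5, 168.2142791748047) 0.8936615979408125
scene 480 [342.4875  239.96875] [[333.0, 229.0], [330.0, 248.0], [353.0, 251.0], [354.0, 231.0]]
side 182 [253.45604396 163.88461538] [[241.0, 163.0], [253.0, 169.0], [266.0, 165.0], [253.0, 157.0]]
pad (array([0.54802762, 0.20055046, 0.10586922]), [np.float64(0.00040976417684305584), np.float64(0.0004097641768430399)])
```

View pics/c6.png

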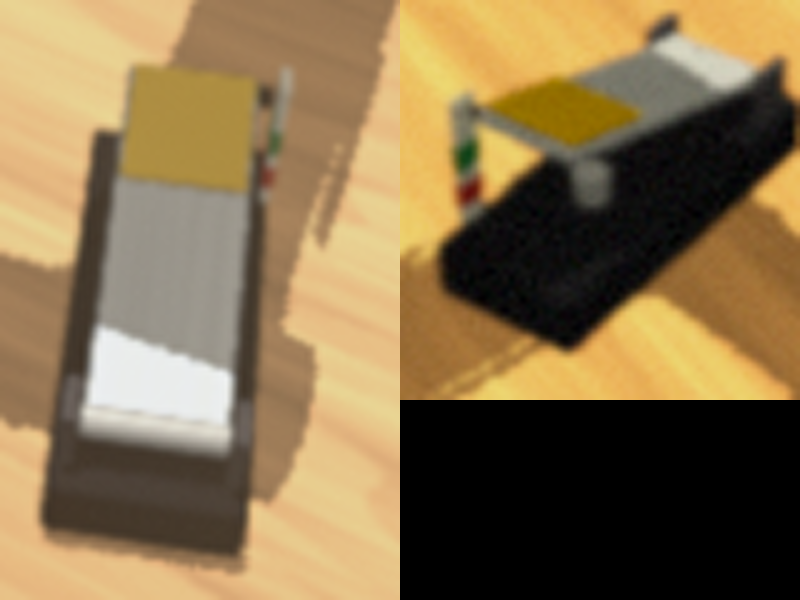

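The lever now matches the pointer to about 0.01 rad. The pad is at (0.548,0.2006), with the hinge end towards the scene camera. Next I'll compute the paddle's yaw.

Run:
```python
import pickle
from m import *
d=pickle.load(open("s5.pkl","rb"));S=d["scene"]
f=lambda x,y,z:onz(S,(305+x/5-.4,215+y/5-.4),z)
a,b=f(42,525,0),f(243,553,0);e=(b-a)[:2];print("end edge",e,np.linalg.norm(e),np.degrees(np.arctan2(e[1],e[0])))
# left plate edge direction: pad free-left to pad hinge-left
p=[f(132,66,.116),f(255,78,.116),f(247,192,.099),f(120,178,.099)];print(p)
h=(p[2]+p[3]-p[0]-p[1])[:2];print("to hinge yaw",np.degrees(np.arctan2(h[1],h[0])),"pad c",np.mean(p,0))
```

```text
end edge [-0.0353092   0.08246355] 0.08970494821156672 113.1796170464962
[array([0.53683333, 0.16323882, 0.116     ]), array([0.51241481, 0.21564623, 0.116     ]), array([0.56470154, 0.23834277, 0.099     ]), array([0.58845801, 0.18566563, 0.099     ])]
to hinge yaw 23.472810737106993 pad c [0.55060192 0.20072336 0.1075    ]
```

Paddle yaw is about 23.3° and the pad centre about (0.549, 0.2006). I'm moving above it with the fingers shut and aligned across the pad.

Request:
{"op": "play_rows", "data": {"commands": [[[-1.5,0.5,0,0,0,4,0],[-4,1.3,0,0,0,10,0],[-7,2.3,0,0,0,16,0],[-10,3.2,0,0,0,22,0],[-13,4.2,1,0,0,28,0],[-16,5.2,3,0,0,34,0],[-19,6.1,6,0,0,40,0],[-22,7.1,9,0,0,45,0],[-25,8,12,0,0,49.2,0],[-27,8.7,15,0,0,49.2,0],[-27.75,8.93,18,0,0,49.2,0],[-27.75,8.93,20,0,0,49.2,0],[-27.75,8.93,21,0,0,49.2,0],[-27.75,8.93,21,0,0,49.2,0],[-27.75,8.93,21,0,0,49.2,0],[-27.75,8.93,21,0,0,49.2,0]]]}}

```text
clock: 10.58
tool_pos: [0.5504, 0.2007, 0.1825]
orientation: [-180.0, 0.1, -156.7]
force: [0.1, -0.4, 0.1]
opening: 0.0004
gripper_force: 0.0
```

Run:
```python
from plant import *
o=get_obs();print(o["tool_pos"],o["orientation"],o["opening"],o["force"],o["joint_pos"])
```

```text
[0.55038316 0.20067509 0.18254994] [-1.79999847e+02  1.14127122e-01 -1.56734900e+02] 0.00038265389396090096 [ 0.10819893 -0.36733948  0.13663011] [ 3.91649026e+01  1.40155099e+01 -1.45963182e+01  3.58204924e-02
 -6.12784578e+01 -1.05916986e+02]
```

Request:
{"op": "play_rows", "data": {"commands": [[[0,0,1.5,0,0,0,0],[0,0,3.5,0,0,0,0],[0,0,5.5,0,0,0,0],[0,0,6.6,0,0,0,0],[0,0,7.3,0,0,0,0],[0,0,7.9,0,0,0,0],[0,0,8.4,0,0,0,0],[0,0,8.8,0,0,0,0],[0,0,8.8,0,0,0,0],[0,0,8.8,0,0,0,0],[0,0,8.8,0,0,0,0]]]}}

```text
clock: 11.5
tool_pos: [0.5499, 0.2008, 0.0946]
orientation: [-180.0, 0.1, -156.7]
force: [-2.9, -2.5, 5.7]
opening: 0.0004
gripper_force: 2.8
```

```bash
cat > pv.py <<'E'
from plant import *
import pickle,sys
from m import *
d={n:snapshot(n) for n in("side","scene","wrist")};pickle.dump(d,open(sys.argv[1]+".pkl","wb"))
o=get_obs();print(o["tool_pos"],o["force"])
S,D=d["scene"],d["side"]
c=np.zeros((600,800,3),np.uint8)
c[:600,:400]=cv2.resize(S["frame"][215:335,305:385,::-1],(400,600),interpolation=cv2.INTER_CUBIC)
c[:400,400:]=cv2.resize(D["frame"][145:215,225:295,::-1],(400,400),interpolation=cv2.INTER_CUBIC)
c[400:,400:]=cv2.resize(S["frame"][225:260,320:390,::-1],(400,200),interpolation=cv2.INTER_CUBIC)
cv2.imwrite(f"pics/{sys.argv[1]}.png",c)
E
python3 pv.py c7
```

```text
[0.54993881 0.20083463 0.09467766] [-2.68525977 -1.74079227  7.61466976]
```

View pics/c7.png

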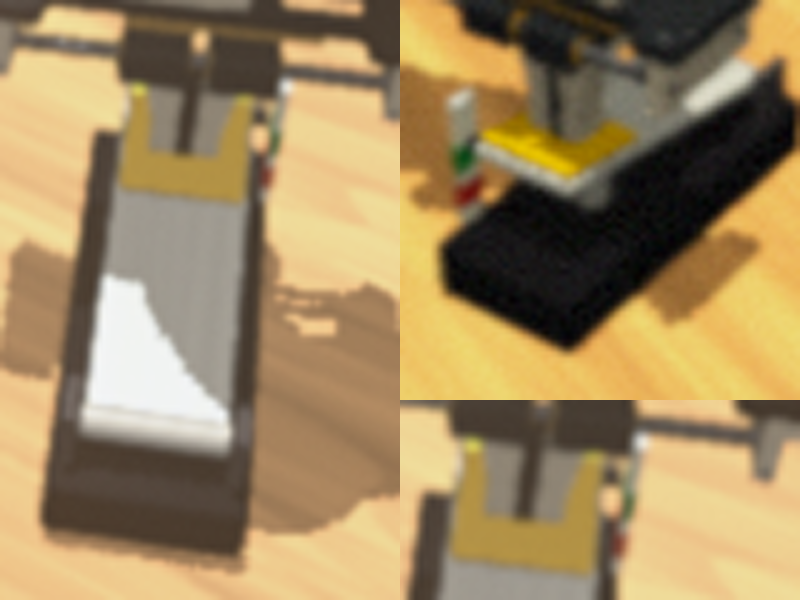

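The fingertips are on the pad's middle and the paddle is a little above half. I'm going 4 mm further.

Request:
{"op": "play_rows", "data": {"commands": [[[0,0,0.2,0,0,0,0],[0,0,0.35,0,0,0,0],[0,0,0.42,0,0,0,0],[0,0,0.42,0,0,0,0],[0,0,0.42,0,0,0,0],[0,0,0.42,0,0,0,0]]]}}

```text
clock: 12.15
tool_pos: [0.5495, 0.2007, 0.0904]
orientation: [-180.0, 0.0, -156.7]
force: [-3.7, -1.3, 7.2]
opening: 0.0003
gripper_force: 3.2
```

```bash
python3 pv.py c8
python3 - <<'E'
import pickle
from m import *
for n in("c7","c8"):
    d=pickle.load(open(n+".pkl","rb"));D=d["side"]
    print(n,cv2.minEnclosingCircle(blob(D,(330,205,360,235),"red")[0]))
s5=pickle.load(open("s5.pkl","rb"))["side"]; c=pickle.load(open("c8.pkl","rb"))["side"]
yaw=np.radians(23.3);ex=np.array([np.cos(yaw),np.sin(yaw)]);ey=np.array([-ex[1],ex[0]])
pad=np.array([.5494,.2006])  # released centre
H=pad-ex*0+ex*(.143*np.cos(.28)-.014*np.sin(.28))
for th,s in((0,s5),(.10,c),(.14,c),(.18,c)):
    a=.28-th
    def P(l,y,h): return [*(H-ex*(l*np.cos(a)-h*np.sin(a))+ey*y),.055+l*np.sin(a)+h*np.cos(a)]
    print(th,"crop px pad near corners",((proj(s,[P(.113,-.029,.014),P(.173,-.029,.014),P(.173,.029,.014)])-[225,145])*40/7+[400,0]).round(0).tolist())
E
```

```text
[0.54949714 0.20069129 0.09039045] [-4.01853477 -2.30294647  6.7723851 ]
c7 ((347.2674560546875, 218.8488311767578), 6.100144386291504)
c8 ((347.441162109375, 218.6764678955078), 5.85667085647583)
0 crop px pad near corners [[644.0, 108.0], [576.0, 139.0], [485.0, 100.0]]
0.1 crop px pad near corners [[640.0, 128.0], [571.0, 170.0], [481.0, 131.0]]
0.14 crop px pad near corners [[639.0, 136.0], [570.0, 182.0], [480.0, 143.0]]
0.18 crop px pad near corners [[638.0, 144.0], [569.0, 194.0], [479.0, 155.0]]
```

View pics/c8.png

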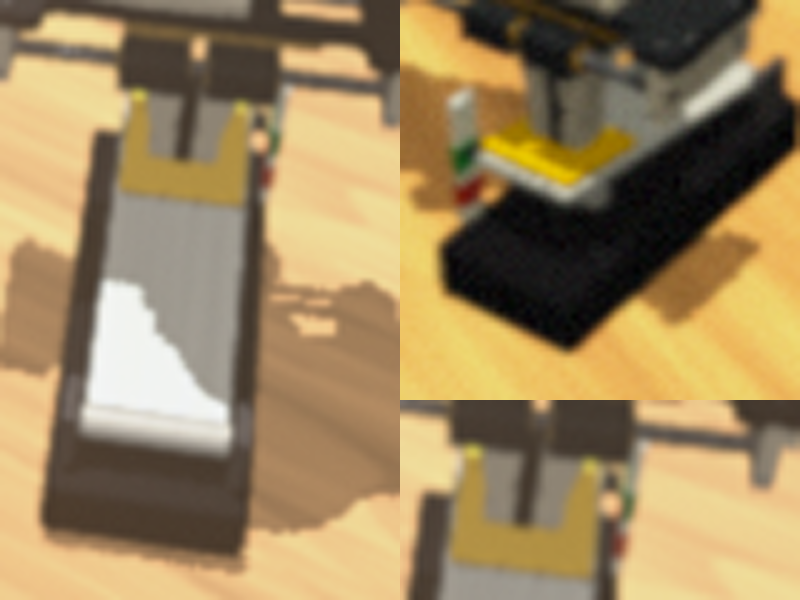

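The pad's near corner is at crop (570,183), which matches the half-travel prediction of (570,182). The black tab is in the green band, the force is about 7 N, and the lever hasn't moved. I'm handing it in while holding.

```bash
python3 -c "
from plant import *
print(get_obs()['tool_pos']);print(close_job())"
```

```text
[0.54949714 0.20069129 0.09039045]
the job is handed in; nothing more can be done
None
```

I handed the job in with the lever released within about 0.01 rad of the green pointer (camera estimate) and the fingertips holding the paddle at about half travel; no verdict was returned.

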